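Shut the ink away: click the cap tight and close the ink case

TASK

Put the ink away for the night: lift the wooden paddle off the open ink case and lay it flat in the metal tray, then screw the canister's cap clockwise until it is fully home and its ratchet slips by at least one click (a few clicks are fine, but never force it on as far as half a turn of slipping). Then lower the hinged lid gently until it is fully closed, without slamming it. Do not let anything touch the wet black printing plate, and do not shift or tip the squeeze bottle, the jar or the tin.

Things in the scene. Friction and masses are not known exactly. Their poses are not given: they have to be found in the camera images.
- case: teal steel ink case, fixed to the table: an open box 190 mm (its x) by 160 mm (its y) by 120 mm high, walls and floor 6 mm. Origin: centre of its underside. The lid is hinged along its +x rim; a black ink canister, 76 mm across with its flat shoulder 71 mm above the table, stands fixed inside with its axis at x = -20 mm, y = 0 of the case
- cap_grip (a point): point on the upright axis of the canister's cap, halfway up it (87 mm above the table). The cap is a round ribbed oxblood shell, 58 mm in diameter, from 71 to 103 mm above the table, so its top is 17 mm below the case's rim; it does not rise or sink as it turns
- cap_core (a joint): how far the cap is screwed on, rad: grows as the cap is turned clockwise seen from above; 2.8 is fully home against a hard stop; light friction, about 0.16 N m. The core is the black disc in the middle of the cap's top; its white pointer points to the small green mark on the canister's shoulder (on the case's -x side) when home
- cap_shell (a joint): how far the gripped shell has slipped on the core, rad, also clockwise; 0 at the start, when the white mark on its rim lines up with the core's pointer. Both turn together until the core is home; then the shell slips over 12 teeth a turn, a click every 0.52 rad: torque peaks at 0.35 N m as each tooth begins, then eases to almost nothing. It stays where let go
- lid (a joint): opening angle of the case's lid, rad: 0 closed, about 1.57 upright, more when it leans outwards away from the case; at the start it leans a little outwards. The hinge is stiff (0.3 N m of friction) so the lid stays where it is left; a push of 3 to 5 N near its free edge moves it
- lid_hinge (a point): middle of the lid's hinge line, on the case's +x rim, 120 mm above the table; the hinge line runs along the case's y. The lid is a flat teal plate 190 mm from hinge to free edge, 160 mm wide, 6 mm thick, with a 5 mm deeper lip along the free edge, that lies on the rim when closed; its outer face is then 126 mm above the table
- paddle: loose wooden ink paddle, 220 mm long (its x), 12 mm thick, 55 to 115 g; the pale handle (x = -110 to +40 mm) is 26 mm wide, the black stained end (x = +40 to +110 mm) 36 mm wide. Origin: middle of its underside. At the start it lies across the case's two side rims (at -y and +y of the case), 120 mm above the table, over the cap
- tray: aluminium tool tray, fixed, 250 mm (its x) by 130 mm (its y), 30 mm high, walls and floor 5 mm, to the left or right of the case; origin: centre of its underside
- plate: wet inked black printing plate with grey bars, fixed, 240 by 140 mm, 4 mm thick, on the other side of the case from the tray; not to be touched. Origin: centre of its underside
- squeeze_bottle: dark upright squeeze bottle with a conical oxblood nozzle, 60 mm across, 190 mm high, loose; not to be disturbed. Origin: centre of its underside
- jar: open black ink jar, 68 mm across, 90 mm high, loose; not to be disturbed. Origin: centre of its underside
- tin: small steel tin with a yellow band, 60 mm across, 50 mm high, loose; not to be disturbed. Origin: centre of its underside
Mind the look-alikes: they are no part of the job. Of the things shaped like the paddle, the wooden one is meant.

How it is judged (in metres and radians):
On the way, in this order (a step that is already met when the one before it is completed fails the run):
1. the paddle lies flat in the tray (z of paddle in the frame of tray between -0.005 and 0.012 m and x of paddle in the frame of tray between -0.06 and 0.06 m and y of paddle in the frame of tray between -0.06 and 0.06 m), for 0.2 s.
2. the cap is fully home and its ratchet has clicked (value of joint cap_core above 2.7 rad and value of joint cap_shell above 0.42 rad), for 0.2 s.
3. the lid is fully closed (value of joint lid below 0.05 rad), for 0.2 s.
At the end, for the whole second after the job is handed in: The paddle lies flat and still on the tray's floor (origin within 60 mm of the tray's centre in x and y and less than 12 mm above its underside), the cap is home (cap_core above 2.7 rad) and has slipped at least one click (cap_shell above 0.42 rad), and the lid is closed (below 0.05 rad) (all of step 1 and all of step 2 and linear speed of paddle below 0.02 m/s and value of joint lid below 0.05 rad); the robot touches nothing.
It fails at once if the cap is over-driven: its ratchet slips as far as half a turn (3.14 rad) (value of joint cap_shell above 3.14 rad).
It fails at once if the lid is slammed: it closes faster than 3 rad/s (velocity of joint lid below -3 rad/s).
It fails at once if the wet plate is touched (contact force between any of the fingers, the arm, paddle and plate above 0.3 N).
It fails at once if the squeeze bottle, jar or tin is shifted by more than 20 mm or tipped by more than 0.3 rad (distance of any of squeeze_bottle, jar, tin from where it was at the start of the episode above 0.02 m or angle between any of squeeze_bottle, jar, tin's own z axis and vertical above 0.3 rad).
It also fails if it takes over 72 s, if anything falls off the work surface, if the arm or the gripper's body presses on something with over 40 N, if the wrist force passes 120 N, or if a joint passes its speed limit or range.

ROBOT

A 6-joint arm with a two-finger parallel gripper is mounted at the origin on the work surface. World frame = base frame: x ahead of the robot, y to its left, z up, the work surface at z = 0. Lengths are in mm, angles in rad, forces in N, time in s.
With the tool pointing down it reaches from about 350 to 975 mm from the base axis. Payload 4.9 kg.
Tool frame: the origin (TCP) lies at the very end of the fingers, on their centre line; the grasp point (between the pads) lies 19 mm behind it; z points along the fingers, y is the line along which they close (so a half turn about z gives the same grasp; the last joint's range is limited). The gripper opens to 85 mm and grips with 20 to 120 N. Pads are 22 mm wide; open, the fingers measure 114 mm over their backs; the gripper's body (76 mm by 85 mm) begins 54 mm behind the grasp point. The pads swing forward as they close: fully open they stand 13 mm farther back than shut.
Start: joints at [1.061, 0.053, 1.613, -0, 1.476, -0.119], TCP at [238.068, 577.862, 231.304] pointing down, gripper open.
Joint ranges: [-3.01, 3.01], [-1.01, 2.22], [0.06, 2.58], [-1.02, 4.17], [0.09, 2.62], [-3.14, 3.14]. Speed limits (rad/s): [2.57, 2.57, 3.14, 3.14, 3.14, 3.14].

INTERFACE

Orientations are given as a 3x3 rotation matrix whose columns are the frame's x, y, z axes.
In Python, from workcell import readout, eyes, r gives the robot as it stands.
- The arm moves only by the tool jog_arm, never from a script. Its argument "rows" is a list of rows, each a list of 5 numbers: the shift along the world's x, y, z in cm, then the turn about the world's z in degrees, then the finger opening in cm, from 0 to 8.54. A call has 1 to 5 rows; each row is the pose to reach, as a shift and turn from the pose commanded when the call began; what a row does not reach only later rows make up. A row lasts 1/10 s, in which the tool goes at most 50 mm and 8.59 degrees, less where a joint would pass 70% of its speed; a pose out of reach is approached as far as the arm can. A call with a gripper value outside its range is refused whole. The fingers move at their own pace and stop on an object; "squeeze" is the grip in N (left out, the last holds). Time passes only in rows, so rows that repeat a pose let the fingers close. It gives the time, the measured TCP pose, the force, the opening and the grip force at its end, in the units of the state.
- readout.sense(): the state, without advancing time (a new reading comes with each control period).
- eyes.snapshot(name): name is "scene" or "top" or "wrist"; returns a dict with "pixels" (400x640x3 uint8, red, green, blue), "intrinsics" (3x3 intrinsics, pixels), "dist_coeffs" ([k1, k2, p1, p2, k3] as OpenCV has them; the pictures are not rectified), "R" (3x3) and "t" (3): a world point X has camera coordinates R X + t. Camera axes: x right, y down, z forward; pixel columns grow to the right and rows downward; lengths in mm; the calibration is good to about 2 mm. A picture is of the moment at which its call begins. There is no depth.
- r.finish_job(): hands the job in; it is judged then, once.
The state is a dict: "time": time; "joints": joint angles; "dq": joint speeds; "tau": joint torques, N m; "ee_pos": TCP position; "eef_rot": TCP orientation; "ft_force": force on the tool from outside, world axes, zero at the start; "torque": the same for the moment, N m; "opening": finger opening in mm; "grasp_force": force on a finger pad.
Only numpy, scipy, OpenCV 4.12 (cv2) and the standard library are available. Lean on these libraries where they do the work, as an engineer would, in place of code of your own. Each camera call takes 0.05 s, during which the arm holds its last target. There are 200 camera calls.

## Working session

There is one attempt and no reset: what is moved stays moved. The work goes in short steps, Python scripts to look and compute and a tool call to move; the robot and the scene stay as the last step left them, time stands still between calls to the robot, and variables do not carry over. Pictures are saved under pics/ and viewed, at most 10 in all, crops included, and the job is handed in when it is done.

Besides the shell and the picture viewer there is one more tool, called after "Emit:" by a JSON object that holds its "name" and its "arguments", one argument or row to a line. jog_arm: Moves the arm, as the interface text tells. Its arguments: {"type":"object","properties":{"rows":{"type":"array","items":{"type":"array","items":{"type":"number"}}},"squeeze":{"type":"number"}},"required":["rows"]}

```bash
mkdir -p pics; ls; cat > h.py <<'E'
import numpy as np, cv2, json
from workcell import readout, eyes, r
def snap(n,f):
    s=eyes.snapshot(n); cv2.imwrite(f'pics/{f}.png',s['pixels'][:,:,::-1])
    np.savez(f'pics/{f}.npz',**{k:np.array(v) for k,v in s.items()})
    return s
def load(f): return np.load(f'pics/{f}.npz')
def px2w(s,uv,z):
    K=np.array(s['intrinsics'],float);d=np.array(s['dist_coeffs'],float);R=np.array(s['R']);t=np.array(s['t']).ravel()
    p=cv2.undistortPoints(np.array(uv,float).reshape(-1,1,2),K,d).reshape(-1,2)
    z=np.broadcast_to(z,len(p)); c=-R.T@t; out=[]
    for (x,y),zz in zip(p,z):
        v=R.T@np.array([x,y,1]); out.append(c+v*(zz-c[2])/v[2])
    return np.round(np.array(out),1)
def w2px(s,X):
    R=np.array(s['R']);t=np.array(s['t']).ravel()
    return cv2.projectPoints(np.array(X,float).reshape(-1,1,3),cv2.Rodrigues(R)[0],t,np.array(s['intrinsics'],float),np.array(s['dist_coeffs'],float))[0].reshape(-1,2).round(1)
E
python3 - <<'E'
from h import *
a=snap('top','top0');b=snap('scene','scene0')
for s in(a,b): print(-np.array(s['R']).T@np.array(s['t']).ravel())
print(readout.sense())
E
```

```text
pics
[ 332.91166117  -17.92545661 1244.11068552]
[1442.71283183   79.73271878  651.87991065]
{'time': 0.1, 'joints': array([ 1.06104961e+00,  5.32923999e-02,  1.61414909e+00, -2.86431715e-05,
        1.47606966e+00, -1.19010778e-01]), 'dq': array([ 0.0007283 , -0.00014659, -0.00357449, -0.00033254,  0.00216938,
        0.00070501]), 'tau': array([ 1.31066690e-04, -3.94901025e+01, -3.71363819e+01, -1.62939764e-04,
        3.87077816e-03,  6.28793700e-06]), 'ee_pos': array([237.77114055, 577.37742453, 230.18956616]), 'eef_rot': array([[-9.24629967e-01,  3.80865585e-01, -9.11253101e-04],
       [ 3.80866623e-01,  9.24628447e-01, -1.68850931e-03],
       [ 1.99475453e-04, -1.90831220e-03, -9.99998159e-01]]), 'ft_force': array([-0.12732851, -0.52127712,  0.82514908]), 'torque': array([ 0.05102249,  0.00091443, -0.00645769]), 'grasp_force': 0.0, 'opening': 85.3801771281248}
```

View pics/top0.png

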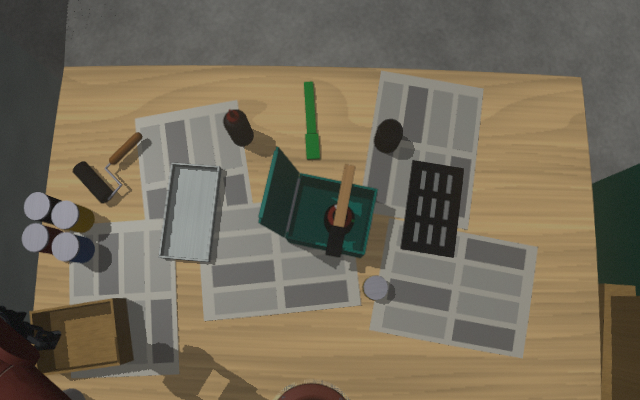

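View pics/scene0.png

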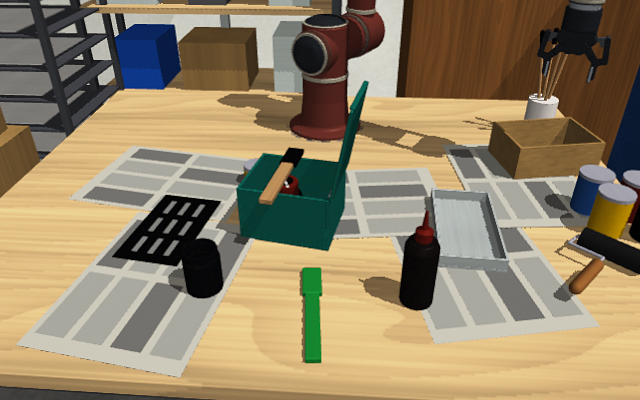

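Top view: the wooden paddle (pale handle (347,170), black end (335,250)) lies over the teal case. The only other paddle-shaped thing is the green one at (311,120), which lies on the table and is a look-alike. The tray is at (193,213), plate (433,208), jar (388,135), squeeze bottle (238,125) and tin (375,288). I'll confirm the paddle in an enlarged crop.

```bash
python3 - <<'E'
import cv2
a=cv2.imread('pics/top0.png')
cv2.imwrite('pics/c0.png',cv2.resize(a[140:270,250:390],None,fx=4.5,fy=4.5,interpolation=cv2.INTER_CUBIC)[:600])
cv2.imwrite('pics/c1.png',cv2.resize(a[100:280,150:260],None,fx=3.3,fy=3.3,interpolation=cv2.INTER_CUBIC)[:600])
E
```

```text
(no output)
```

View pics/c0.png

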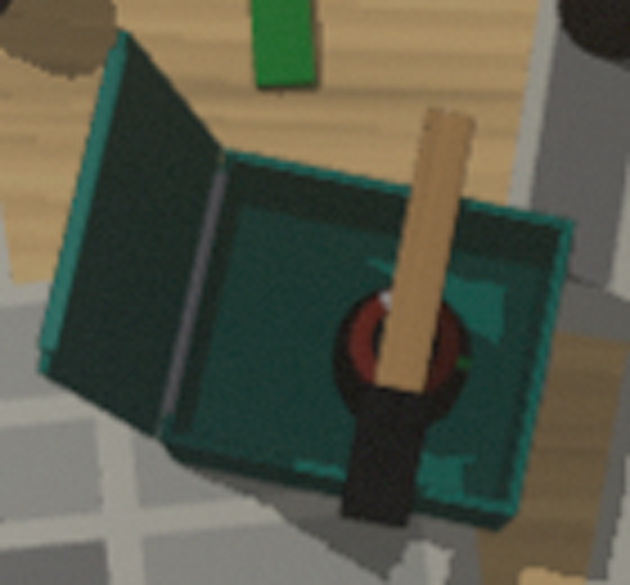

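The crop confirms it: the wooden paddle has a pale handle (453,112 crop) and a black end (375,520 crop), and it lies over the red cap. The white mark is at (387,300), the green mark at (463,362), and the cap centre near (408,348). That leaves about 128° clockwise to home.

```bash
python3 - <<'E'
from h import *
s=load('top0')
c=lambda L:[(250+u/4.5,140+v/4.5) for u,v in L]
P=px2w(s,c([(222,150),(572,222),(517,515),(165,435)]),120);print('rim',P)
ctr=P.mean(0);ex=(P[0]+P[3]-P[1]-P[2])/2;print(ctr,np.linalg.norm(ex),np.degrees(np.arctan2(ex[1],ex[0])))
print('can',ctr-20*ex/np.linalg.norm(ex), 'cap',px2w(s,c([(408,348)]),103))
Q=px2w(s,c([(432,107),(474,118),(408,527),(342,515)]),132);print('pad',Q,Q.mean(0));d=(Q[2]+Q[3]-Q[0]-Q[1])/2;print(np.linalg.norm(d),np.degrees(np.arctan2(d[1],d[0])))
T=px2w(s,[(174,164),(224,167),(208,263),(161,258)],30);print('tray',T,T.mean(0));d=(T[0]+T[1]-T[2]-T[3])/2;print(np.linalg.norm(d),np.degrees(np.arctan2(d[1],d[0])))
L=px2w(s,c([(125,32),(42,365)]),305);print('lid edge',L)
print('green',px2w(s,c([(463,362)]),71),'white',px2w(s,c([(387,300)]),103))
for n,p,z in (('bottle tip',(236,114),190),('jar',(388,133),90),('tin',(375,288),50)): print(n,px2w(s,[p],z))
print('plate',px2w(s,[(410,162),(464,167),(455,257),(401,249)],4))
E
```

```text
rim [[ 609.1   42.   120. ]
 [ 574.3 -144.   120. ]
 [ 419.3 -116.2  120. ]
 [ 456.4   66.8  120. ]]
[514.775 -37.85  120.   ] 187.96981805598475 78.9740184097774
can [510.94991783 -57.48081115 120.        ] cap [[507.7 -59.1 103. ]]
pad [[632.  -68.6 132. ]
 [626.5 -90.8 132. ]
 [411.  -59.6 132. ]
 [416.3 -25.9 132. ]] [521.45  -61.225 132.   ]
218.74337132813878 170.27500310376223
tray [[649.8 377.3  30. ]
 [644.  243.7  30. ]
 [394.4 269.9  30. ]
 [403.1 392.2  30. ]] [522.825 320.775  30.   ]
248.9994477905523 -4.734022583439076
lid edge [[617.2  77.5 305. ]
 [465.4 107.7 305. ]]
green [[505.6 -90.3  71. ]] white [[533.2 -47.5 103. ]]
bottle tip [[730.  189.4 190. ]]
jar [[ 725.4 -174.6   90. ]]
tin [[ 343.2 -147.9   50. ]]
plate [[ 675.6 -244.5    4. ]
 [ 665.8 -389.7    4. ]
 [ 426.1 -359.3    4. ]
 [ 444.1 -219.1    4. ]]
```

View pics/c1.png

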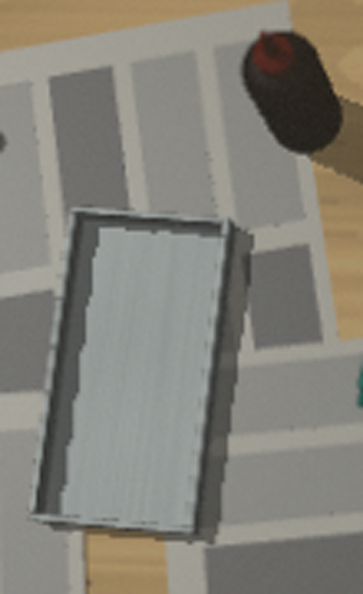

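Tray centre is about (523,321) with yaw -5°. The paddle centre is about (521,-61) with its axis at -10°. I'll approach high over the lid.

Emit:
{"name": "jog_arm", "arguments": {
  "rows": [
    [0,0,6,6,8.5],
    [0,0,12,12.4,8.5],
    [4,-4,12,12.4,8.5],
    [6,-9,12,12.4,8.5],
    [8,-14,12,12.4,8.5]
  ]
}}

```text
time: 0.6
ee_pos: [312.6, 452.1, 352.0]
eef_rot: [[-0.985, 0.173, 0.001], [0.173, 0.985, 0.001], [-0.001, 0.001, -1.0]]
ft_force: [0.8, -0.2, -0.8]
opening: 84.9
grasp_force: 0.0
```

Emit:
{"name": "jog_arm", "arguments": {
  "rows": [
    [2,-4.5,0,0,8.5],
    [4,-9,0,0,8.5],
    [6,-13.5,0,0,8.5],
    [8,-18,0,0,8.5],
    [10,-22.5,0,0,8.5]
  ]
}}

```text
time: 1.1
ee_pos: [411.9, 226.2, 350.7]
eef_rot: [[-0.985, 0.173, -0.0], [0.173, 0.985, -0.0], [0.0, -0.0, -1.0]]
ft_force: [1.2, -0.0, 0.1]
opening: 84.9
grasp_force: 0.0
```

Emit:
{"name": "jog_arm", "arguments": {
  "rows": [
    [2,-4.5,0,0,8.5],
    [4,-9,0,0,8.5],
    [6,-13.5,0,0,8.5],
    [8,-18,0,0,8.5],
    [10.3,-22.5,0,0,8.5]
  ]
}}

```text
time: 1.6
ee_pos: [514.7, 1.6, 350.8]
eef_rot: [[-0.985, 0.174, -0.0], [0.174, 0.985, 0.0], [0.0, 0.0, -1.0]]
ft_force: [0.3, 0.4, 0.3]
opening: 85.1
grasp_force: 0.0
```

Emit:
{"name": "jog_arm", "arguments": {
  "rows": [
    [0,-2.5,0,0,8.5],
    [0,-4.9,0,0,8.5],
    [0,-4.9,0,0,8.5],
    [0,-4.9,0,0,8.5],
    [0,-4.9,0,0,8.5]
  ]
}}

```text
time: 2.1
ee_pos: [514.4, -44.5, 351.0]
eef_rot: [[-0.985, 0.173, -0.0], [0.173, 0.985, 0.0], [0.0, 0.0, -1.0]]
ft_force: [0.3, -0.3, -0.4]
opening: 85.1
grasp_force: 0.0
```

```bash
python3 - <<'E'
from h import *
s=snap('wrist','w1');print(readout.sense()['joints'],readout.sense()['ee_pos'])
print(w2px(s,[[521,-61,132],[510,-58,103],[515,-38,120]]))
E
```

```text
[-2.30398856e-01 -2.51312542e-01  1.69955948e+00  3.12124108e-04
  1.69344126e+00 -1.62820924e+00] [514.4251219  -44.36282161 351.07910545]
[[297.9 176.4]
 [299.7 160.6]
 [318.6 164.8]]
```

View pics/w1.png

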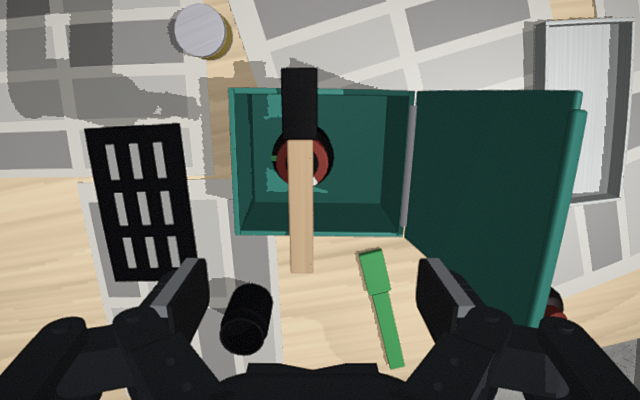

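Wrist view: paddle end corners at (282,68),(317,69) and (290,272),(313,272). Case rim corners are (230,88),(413,91),(404,236),(234,235). The cap is centred near (302,160).

```bash
python3 - <<'E'
from h import *
s=load('w1')
Q=px2w(s,[(282,68),(317,68.5),(313,272),(290,272)],132);print(Q,Q.mean(0));d=(Q[0]+Q[1]-Q[2]-Q[3])/2;print(np.linalg.norm(d),np.degrees(np.arctan2(d[1],d[0])))
print(px2w(s,[(230,88),(414,91),(404,236),(234,235)],120))
print('cap',px2w(s,[(301,160)],103),'green',px2w(s,[(275,157)],71),'white',px2w(s,[(316,181)],103))
T=px2w(s,[(534,20),(634,24),(619,202)],30);print(T)
E
```

```text
[[413.1 -56.5 132. ]
 [419.5 -23.3 132. ]
 [632.3 -64.6 132. ]
 [627.8 -90.1 132. ]] [523.175 -58.625 132.   ]
217.00591005776775 170.0623761562989
[[ 421.5 -112.8  120. ]
 [ 456.5   70.4  120. ]
 [ 612.1   43.6  120. ]
 [ 577.5 -145.6  120. ]]
cap [[509.6 -56.5 103. ]] green [[506.  -88.4  71. ]] white [[536.  -44.2 103. ]]
[[396.6 255.7  30. ]
 [415.7 398.5  30. ]
 [658.9 383.3  30. ]]
```

Emit:
{"name": "jog_arm", "arguments": {
  "rows": [
    [0.8,-1.6,-4,0,8.5],
    [0.8,-1.6,-9,0,8.5],
    [0.8,-1.6,-13,0,8.5],
    [0.8,-1.6,-17,0,8.5],
    [0.8,-1.6,-20,0,8.5]
  ]
}}

```text
time: 2.65
ee_pos: [521.3, -59.9, 148.2]
eef_rot: [[-0.985, 0.172, -0.003], [0.172, 0.985, 0.001], [0.003, 0.0, -1.0]]
ft_force: [0.1, -0.1, 0.6]
opening: 84.5
grasp_force: 0.0
```

Emit:
{"name": "jog_arm", "arguments": {
  "rows": [
    [0,0,-1.5,0,8.5],
    [0,0,-3,0,8.5],
    [0,0,-3.3,0,8.5],
    [0,0,-3.3,0,8.5]
  ]
}}

```text
time: 3.05
ee_pos: [523.1, -61.3, 118.9]
eef_rot: [[-0.985, 0.173, 0.001], [0.173, 0.985, -0.0], [-0.001, -0.0, -1.0]]
ft_force: [-0.4, 0.3, 0.8]
opening: 84.8
grasp_force: 0.0
```

Emit:
{"name": "jog_arm", "arguments": {
  "rows": [
    [0,0,0,0,6],
    [0,0,0,0,4],
    [0,0,0,0,2],
    [0,0,0,0,1.5],
    [0,0,0,0,1.5]
  ],
  "squeeze": 40
}}

```text
time: 3.55
ee_pos: [523.0, -61.6, 118.9]
eef_rot: [[-0.985, 0.174, 0.001], [0.174, 0.985, -0.0], [-0.001, -0.0, -1.0]]
ft_force: [-0.0, 0.7, 2.6]
opening: 25.0
grasp_force: 39.7
```

Emit:
{"name": "jog_arm", "arguments": {
  "rows": [
    [0,0,0,0,1.5],
    [0,0,0,0,1.5],
    [0,0,0,0,1.5]
  ]
}}

```text
time: 3.85
ee_pos: [523.0, -61.5, 118.9]
eef_rot: [[-0.985, 0.173, 0.001], [0.173, 0.985, -0.0], [-0.001, -0.0, -1.0]]
ft_force: [-0.1, -0.1, 6.0]
opening: 25.0
grasp_force: 39.9
```

Emit:
{"name": "jog_arm", "arguments": {
  "rows": [
    [0,0,2,0,1.5],
    [0,0,6,0,1.5],
    [0,0,10,0,1.5],
    [0,0,14,0,1.5],
    [0,0,18,0,1.5]
  ]
}}

```text
time: 4.35
ee_pos: [521.8, -61.2, 298.4]
eef_rot: [[-0.985, 0.173, -0.002], [0.173, 0.985, 0.001], [0.002, 0.0, -1.0]]
ft_force: [0.1, -0.8, -0.4]
opening: 25.3
grasp_force: 39.4
```

Emit:
{"name": "jog_arm", "arguments": {
  "rows": [
    [0,0,3,0,1.5],
    [0,0,6,0,1.5],
    [0,3,6,2,1.5],
    [0,6,6,4,1.5],
    [0,10,6,5,1.5]
  ]
}}

```text
time: 4.85
ee_pos: [522.2, 38.9, 357.1]
eef_rot: [[-0.996, 0.088, -0.001], [0.088, 0.996, -0.0], [0.001, -0.0, -1.0]]
ft_force: [-0.2, 0.2, -0.2]
opening: 24.8
grasp_force: 39.4
```

Emit:
{"name": "jog_arm", "arguments": {
  "rows": [
    [0,4,0,0,1.5],
    [0,8,0,0,1.5],
    [0,12,0,0,1.5],
    [0,16,0,0,1.5],
    [0,20,0,0,1.5]
  ]
}}

```text
time: 5.35
ee_pos: [521.9, 240.2, 356.7]
eef_rot: [[-0.996, 0.087, -0.002], [0.087, 0.996, -0.001], [0.002, -0.001, -1.0]]
ft_force: [1.5, -0.0, -0.2]
opening: 25.1
grasp_force: 39.4
```

Emit:
{"name": "jog_arm", "arguments": {
  "rows": [
    [0,3,0,0,1.5],
    [0,6,0,0,1.5],
    [0,8,0,0,1.5],
    [0,8,0,0,1.5],
    [0,8,0,0,1.5]
  ]
}}

```text
time: 5.85
ee_pos: [522.2, 318.5, 356.8]
eef_rot: [[-0.996, 0.086, -0.002], [0.086, 0.996, -0.001], [0.002, -0.002, -1.0]]
ft_force: [0.0, -0.3, 0.2]
opening: 24.6
grasp_force: 39.5
```

```bash
python3 - <<'E'
from h import *
s=snap('wrist','w2');snap('top','t2');print(readout.sense()['joints'],readout.sense()['ee_pos'],readout.sense()['opening'])
E
```

```text
[ 4.24984479e-01 -2.20559348e-02  1.48138917e+00 -3.48686258e-04
  1.68334117e+00 -1.05794482e+00] [522.5002928  317.80368457 357.53100168] 24.932278354033066
```

View pics/w2.png

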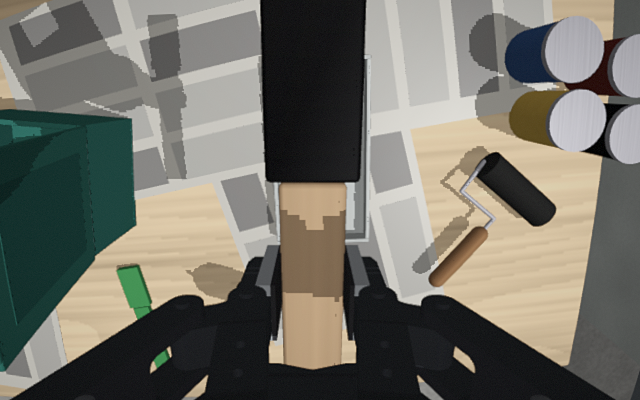

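The paddle is held level over the tray. Tray rim corners on its +y side are at (369,56) and (367,241), and the left near corner is at (260,57). The black/pale boundary of the paddle is at (266,182)-(360,181).

```bash
python3 - <<'E'
from h import *
s=load('w2')
print(px2w(s,[(369,56),(367,241),(260,57)],30)); B=px2w(s,[(266,182),(360,181)],369);print(B)
K=px2w(s,[(262,0),(365,0)],369);print(K)
E
```

```text
[[408.3 398.6  30. ]
 [655.3 384.3  30. ]
 [397.6 263.4  30. ]]
[[480.4 304.5 369. ]
 [483.1 339.9 369. ]]
[[417.4 310.5 369. ]
 [420.5 345.2 369. ]]
```

Emit:
{"name": "jog_arm", "arguments": {
  "rows": [
    [0.4,0.4,-5,1,1.5],
    [0.4,0.4,-10,1,1.5],
    [0.4,0.4,-15,1,1.5],
    [0.4,0.4,-20,1,1.5],
    [0.4,0.4,-24,1,1.5]
  ]
}}

```text
time: 6.45
ee_pos: [525.5, 320.8, 114.9]
eef_rot: [[-0.997, 0.071, -0.002], [0.071, 0.997, -0.001], [0.002, -0.001, -1.0]]
ft_force: [0.3, -0.5, -1.0]
opening: 24.8
grasp_force: 39.5
```

Emit:
{"name": "jog_arm", "arguments": {
  "rows": [
    [0,0,-3,0,1.5],
    [0,0,-5.5,0,1.5],
    [0,0,-6.7,0,1.5],
    [0,0,-6.7,0,1.5],
    [0,0,-6.7,0,1.5]
  ]
}}

```text
time: 6.95
ee_pos: [527.5, 322.6, 52.5]
eef_rot: [[-0.998, 0.07, 0.002], [0.07, 0.998, 0.001], [-0.002, 0.001, -1.0]]
ft_force: [0.5, -0.6, 0.4]
opening: 25.2
grasp_force: 39.5
```

```bash
python3 - <<'E'
from h import *
s=snap('wrist','w3');t=snap('top','t3');print(readout.sense()['ee_pos'])
a=s['pixels'][:,:,::-1][:,180:460];b=cv2.resize(t['pixels'][:,:,::-1][140:280,140:245],(400,533),interpolation=cv2.INTER_CUBIC)
c=np.zeros((533,800,3),np.uint8);c[:400,:280]=a;c[:,290:690]=b;cv2.imwrite('pics/m3.png',c)
E
```

```text
[528.03808298 323.11868486  53.48074693]
```

View pics/m3.png

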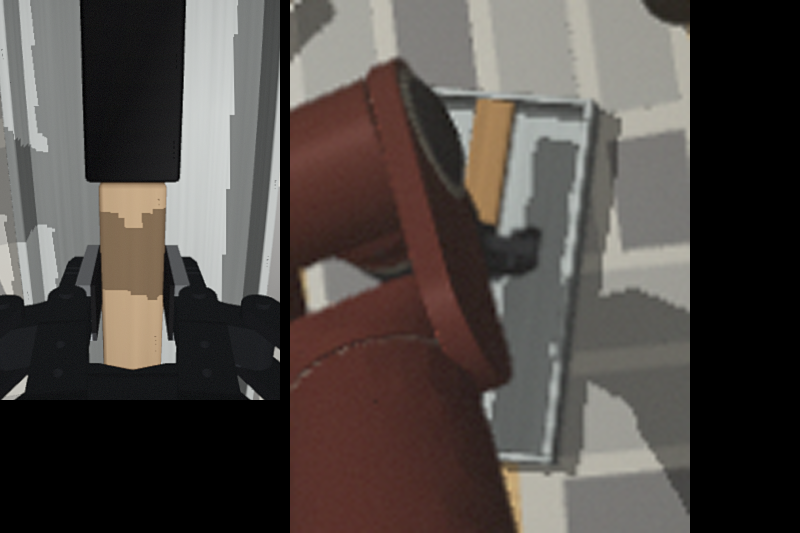

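```bash
python3 - <<'E'
from h import *
s=load('t3');c=lambda u,v:(140+(u-290)/3.81,140+v/3.81)
print(px2w(s,[c(497,99)],65),'rim outer',px2w(s,[c(497,94),c(592,101),c(553,466),c(435,89)],30))
E
```

```text
[[636.3 312.6  65. ]] rim outer [[648.9 322.7  30. ]
 [645.1 256.2  30. ]
 [396.2 267.4  30. ]
 [651.7 366.5  30. ]]
```

Emit:
{"name": "jog_arm", "arguments": {
  "rows": [
    [-0.1,0,-1,0,1.5],
    [-0.1,0,-2,0,1.5],
    [-0.1,0,-3,0,1.5],
    [-0.1,0,-4,0,1.5],
    [-0.1,0,-4.5,0,1.5]
  ]
}}

```text
time: 7.55
ee_pos: [524.4, 322.2, 5.0]
eef_rot: [[-0.998, 0.07, -0.003], [0.07, 0.998, -0.001], [0.003, -0.002, -1.0]]
ft_force: [-12.0, -6.7, 27.7]
opening: 24.9
grasp_force: 54.9
```

Emit:
{"name": "jog_arm", "arguments": {
  "rows": [
    [0,0,0,0,1.5],
    [0,0,0,0,1.5]
  ]
}}

```text
time: 7.75
ee_pos: [525.5, 322.6, 5.7]
eef_rot: [[-0.998, 0.07, -0.0], [0.07, 0.998, -0.0], [0.0, -0.0, -1.0]]
ft_force: [0.8, 0.5, -1.2]
opening: 25.1
grasp_force: 39.5
```

Emit:
{"name": "jog_arm", "arguments": {
  "rows": [
    [0,0,0,0,3],
    [0,0,0,0,4],
    [0,0,0,0,5],
    [0,0,0,0,5],
    [0,0,0,0,5]
  ]
}}

```text
time: 8.25
ee_pos: [525.6, 322.6, 6.2]
eef_rot: [[-0.998, 0.07, 0.0], [0.07, 0.998, 0.0], [-0.0, 0.0, -1.0]]
ft_force: [-0.6, -0.2, 0.2]
opening: 49.5
grasp_force: 0.0
```

Emit:
{"name": "jog_arm", "arguments": {
  "rows": [
    [0,0,2,0,5],
    [0,0,6,0,5],
    [0,0,11,0,7],
    [0,0,16,0,8.5],
    [0,0,21,0,8.5]
  ]
}}

```text
time: 8.75
ee_pos: [525.2, 322.5, 218.1]
eef_rot: [[-0.998, 0.07, 0.0], [0.07, 0.998, 0.0], [-0.0, 0.0, -1.0]]
ft_force: [1.8, 0.2, 0.7]
opening: 84.7
grasp_force: 0.0
```

Emit:
{"name": "jog_arm", "arguments": {
  "rows": [
    [0,0,5,0,8.5],
    [0,0,10,0,8.5],
    [0,0,15,0,8.5],
    [0,0,15,0,8.5],
    [0,0,15,0,8.5]
  ]
}}

```text
time: 9.25
ee_pos: [526.0, 322.9, 368.5]
eef_rot: [[-0.998, 0.07, 0.004], [0.07, 0.998, 0.002], [-0.004, 0.002, -1.0]]
ft_force: [-0.7, -0.8, -0.9]
opening: 84.7
grasp_force: 0.0
```

```bash
python3 - <<'E'
from h import *
s=snap('wrist','w4');print(readout.sense()['joints'],readout.sense()['ee_pos'])
t=snap('top','t4')
a=s['pixels'][:,:,::-1][:,160:560];b=cv2.resize(t['pixels'][:,:,::-1][140:280,140:245],(390,520),interpolation=cv2.INTER_CUBIC)
c=np.zeros((520,800,3),np.uint8);c[:400,:400]=a;c[:,410:]=b;cv2.imwrite('pics/m4.png',c)
E
```

```text
[ 4.29980974e-01 -1.16636403e-02  1.45783986e+00  3.51675808e-07
  1.69567222e+00 -1.07119522e+00] [525.38017583 322.56892913 365.72238641]
```

View pics/m4.png

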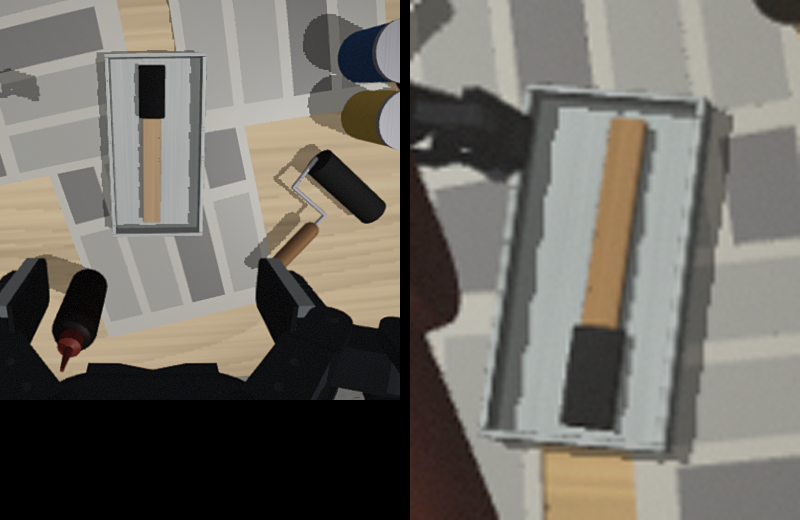

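The paddle lies flat inside the tray. Next, the cap.

Emit:
{"name": "jog_arm", "arguments": {
  "rows": [
    [0,-4,0,0,8.5],
    [-0.3,-8,0,0,8.5],
    [-0.6,-12,0,0,8.5],
    [-0.8,-16,0,0,8.5],
    [-1,-20,0,0,8.5]
  ]
}}

```text
time: 9.85
ee_pos: [514.4, 121.1, 363.0]
eef_rot: [[-0.998, 0.069, -0.005], [0.069, 0.998, -0.001], [0.005, -0.001, -1.0]]
ft_force: [0.4, -0.8, 0.6]
opening: 85.4
grasp_force: 0.0
```

Emit:
{"name": "jog_arm", "arguments": {
  "rows": [
    [0,-4,0,0,8.5],
    [-0.3,-8,0,0,8.5],
    [-0.5,-12,0,0,8.5],
    [-0.5,-16,0,0,8.5],
    [-0.5,-18,0,0,8.5]
  ]
}}

```text
time: 10.35
ee_pos: [509.4, -59.9, 363.0]
eef_rot: [[-0.997, 0.072, -0.005], [0.072, 0.997, 0.001], [0.005, 0.0, -1.0]]
ft_force: [-0.2, -0.0, -1.3]
opening: 84.8
grasp_force: 0.0
```

Emit:
{"name": "jog_arm", "arguments": {
  "rows": [
    [0,0,0,0,8.5],
    [0,0,0,0,8.5]
  ]
}}

```text
time: 10.55
ee_pos: [510.0, -57.2, 364.0]
eef_rot: [[-0.998, 0.07, -0.003], [0.07, 0.998, 0.001], [0.004, 0.001, -1.0]]
ft_force: [-0.3, -0.2, -0.1]
opening: 84.9
grasp_force: 0.0
```

```bash
cat >> h.py <<'E'
def redcap(s,guess=(510,-57,103),rad=45):
    u,v=w2px(s,[guess])[0]; hsv=cv2.cvtColor(s['pixels'],cv2.COLOR_RGB2HSV)
    m=(((hsv[...,0]<10)|(hsv[...,0]>170))&(hsv[...,1]>90)&(hsv[...,2]>30)).astype(np.uint8)
    Y,X=np.mgrid[:400,:640]; m[(X-u)**2+(Y-v)**2>rad**2]=0
    p=np.argwhere(m)[:,::-1].astype(np.int32)
    h=cv2.convexHull(p); e=cv2.fitEllipse(h)
    return (u,v),len(p),e
E
python3 - <<'E'
from h import *
s=snap('wrist','w5');print(readout.sense()['joints'],readout.sense()['ee_pos'])
t=snap('top','t5')
for q in (s,t):
    a=redcap(q);print(a,px2w(q,[a[2][0]],103))
im=s['pixels'][:,:,::-1]; u,v=map(int,redcap(s)[0])
c=np.zeros((600,800,3),np.uint8);c[:400,:400]=cv2.resize(im[max(v-50,0):v+50,u-50:u+50],(400,400),interpolation=cv2.INTER_CUBIC)
u2,v2=map(int,redcap(t)[0]);c[:400,400:]=cv2.resize(t['pixels'][:,:,::-1][v2-25:v2+25,u2-25:u2+25],(400,400),interpolation=cv2.INTER_CUBIC)
cv2.imwrite('pics/m5.png',c[:400]);print(u,v,u2,v2)
E
```

```text
[-2.55978347e-01 -2.57686457e-01  1.68314291e+00  4.89570048e-04
  1.71900391e+00 -1.75749353e+00] [510.1356671  -56.67358359 364.46240278]
((np.float64(312.3), np.float64(161.1)), 1321, ((313.0048828125, 161.50697326660156), (51.71663284301758, 51.93401336669922), 6.221341133117676)) [[510.6 -56.3 103. ]]
((np.float64(339.8), np.float64(216.4)), 3531, ((339.7336120605469, 216.3967742919922), (89.5354995727539, 89.84766387939453), 19.47797966003418)) [[509.9 -56.8 103. ]]
312 161 339 216
```

View pics/m5.png

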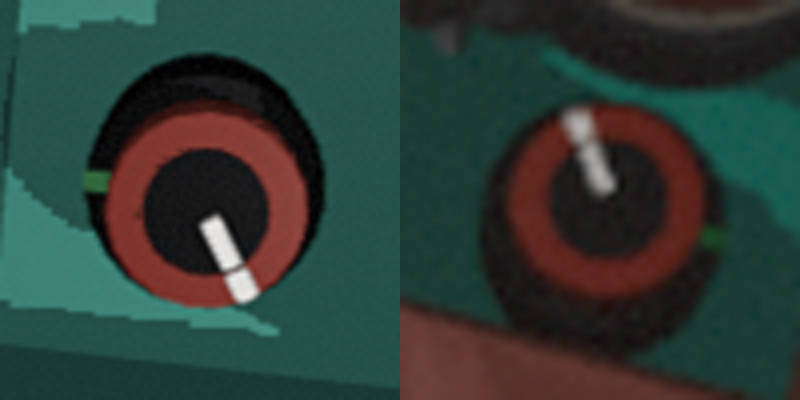

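```bash
python3 - <<'E'
from h import *
s=load('w5');f=lambda u,v:(262+u/4,111+v/4)
C=px2w(s,[f(206,207)],103)[0];W=px2w(s,[f(247,296),f(210,220)],103);G=px2w(s,[f(97,181)],71)[0]
t=load('t5');g=lambda u,v:(314+(u-400)/8,191+v/8)
C2=px2w(t,[g(606,200)],103)[0];W2=px2w(t,[g(575,117),g(605,190)],103);G2=px2w(t,[g(713,238)],71)[0]
for c,w,gr in((C,W,G),(C2,W2,G2)):
    c=np.array([510,-56.7,103]) ; an=lambda v:np.degrees(np.arctan2(v[1],v[0]))
    print(an(w[0]-w[1]),an(w[0]-c),an(gr-c),gr)
print(C,C2)
E
```

```text
21.630886836517877 20.706936690377113 -94.61635209355104 [507.4 -88.9  71. ]
23.008870082822888 20.214567392566202 -98.6454225342536 [504.8 -90.9  71. ]
[512.  -55.8 103. ] [510.9 -56.9 103. ]
```

Emit:
{"name": "jog_arm", "arguments": {
  "rows": [
    [0,0,-5,0,8.5],
    [0,0,-10,0,8.5],
    [0,0,-15,0,8.5],
    [0,0,-20,0,8.5],
    [0,0,-23,0,8.5]
  ]
}}

```text
time: 11.15
ee_pos: [507.9, -55.3, 131.2]
eef_rot: [[-0.998, 0.067, -0.006], [0.067, 0.998, 0.002], [0.006, 0.001, -1.0]]
ft_force: [-0.4, 0.2, -0.5]
opening: 84.7
grasp_force: 0.0
```

Emit:
{"name": "jog_arm", "arguments": {
  "rows": [
    [0,0,-2,0,8.5],
    [0,0,-3.5,0,8.5],
    [0,0,-5,0,8.5],
    [0,0,-5.7,0,8.5],
    [0,0,-5.7,0,8.5]
  ]
}}

```text
time: 11.65
ee_pos: [510.2, -57.0, 78.5]
eef_rot: [[-0.998, 0.069, -0.001], [0.069, 0.998, 0.0], [0.001, 0.0, -1.0]]
ft_force: [0.3, 0.1, 0.4]
opening: 84.9
grasp_force: 0.0
```

Emit:
{"name": "jog_arm", "arguments": {
  "rows": [
    [0,0,0,0,7.5],
    [0,0,0,0,6.5],
    [0,0,0,0,5],
    [0,0,0,0,5],
    [0,0,0,0,5]
  ],
  "squeeze": 45
}}

```text
time: 12.15
ee_pos: [511.6, -56.0, 81.1]
eef_rot: [[-0.998, 0.07, 0.002], [0.07, 0.998, 0.003], [-0.002, 0.003, -1.0]]
ft_force: [-1.2, 6.2, 5.7]
opening: 56.6
grasp_force: 47.7
```

Emit:
{"name": "jog_arm", "arguments": {
  "rows": [
    [0,0,0,-7,5],
    [0,0,0,-14,5],
    [0,0,0,-21,5],
    [0,0,0,-28,5],
    [0,0,0,-35,5]
  ]
}}

```text
time: 12.65
ee_pos: [512.0, -55.2, 81.1]
eef_rot: [[-0.774, 0.633, 0.004], [0.633, 0.774, 0.005], [0.0, 0.006, -1.0]]
ft_force: [0.4, 9.1, 5.0]
opening: 56.6
grasp_force: 47.7
```

Emit:
{"name": "jog_arm", "arguments": {
  "rows": [
    [0,0,0,-7,5],
    [0,0,0,-14,5],
    [0,0,0,-21,5],
    [0,0,0,-28,5],
    [0,0,0,-35,5]
  ]
}}

```text
time: 13.15
ee_pos: [512.7, -54.7, 81.1]
eef_rot: [[-0.271, 0.963, 0.006], [0.963, 0.271, 0.006], [0.004, 0.007, -1.0]]
ft_force: [3.5, 11.1, 1.6]
opening: 56.2
grasp_force: 47.5
```

Emit:
{"name": "jog_arm", "arguments": {
  "rows": [
    [0,0,0,-7,5],
    [0,0,0,-14,5],
    [0,0,0,-21,5],
    [0,0,0,-28,5],
    [0,0,0,-35,5]
  ]
}}

```text
time: 13.65
ee_pos: [513.7, -54.7, 81.2]
eef_rot: [[0.33, 0.944, 0.008], [0.944, -0.33, 0.006], [0.008, 0.006, -1.0]]
ft_force: [7.7, 10.5, -0.6]
opening: 56.4
grasp_force: 47.7
```

```bash
python3 - <<'E'
from h import *
s=readout.sense();print(s['joints'],s['ee_pos'],s['torque'],s['ft_force'],s['opening'],s['grasp_force'])
E
```

```text
[-0.25444883 -0.06810876  1.99574991  0.00813445  1.20728532  0.07915871] [513.65790695 -54.7311089   81.2044438 ] [ 1.734499   -1.2195276   0.23381289] [ 7.7156693  10.51486641 -0.56087781] 56.422674484930084 47.71125376224518
```

Emit:
{"name": "jog_arm", "arguments": {
  "rows": [
    [0.1,0.1,0,-7,5],
    [0.2,0.2,0,-14,5],
    [0.2,0.2,0,-21,5],
    [0.2,0.2,0,-28,5],
    [0.2,0.2,0,-35,5]
  ]
}}

```text
time: 14.15
ee_pos: [514.6, -55.1, 81.1]
eef_rot: [[0.812, 0.584, 0.005], [0.584, -0.812, 0.0], [0.004, 0.003, -1.0]]
ft_force: [4.0, 2.1, 2.0]
opening: 56.2
grasp_force: 47.9
```

Emit:
{"name": "jog_arm", "arguments": {
  "rows": [
    [0,0,0,-7,5],
    [0,0,0,-14,5],
    [0,0,0,-21,5],
    [0,0,0,-28,5],
    [0,0,0,-35,5]
  ]
}}

```text
time: 14.65
ee_pos: [514.9, -56.0, 81.2]
eef_rot: [[1.0, 0.013, 0.006], [0.013, -1.0, -0.002], [0.006, 0.002, -1.0]]
ft_force: [3.9, -0.9, -0.3]
opening: 56.5
grasp_force: 48.2
```

```bash
python3 - <<'E'
from h import *
s=readout.sense();print(s['joints'],s['ee_pos'],s['torque'],s['ft_force'],s['opening'],s['grasp_force'])
E
```

```text
[-2.52123069e-01 -6.37590332e-02  1.99160644e+00 -1.62231730e-05
  1.20719701e+00  1.30561513e+00] [514.94951415 -56.03534322  81.20736051] [-0.18923959 -0.60114615  0.21844029] [ 3.94149833 -0.8902084  -0.25294576] 56.457279189402364 48.163368701934814
```

Release, rise, and check the cap.

Emit:
{"name": "jog_arm", "arguments": {
  "rows": [
    [0,0,0,0,6.5],
    [0,0,0,0,7.5],
    [0,0,0,0,8.5],
    [0,0,0,0,8.5],
    [0,0,0,0,8.5]
  ]
}}

```text
time: 15.15
ee_pos: [512.3, -55.4, 79.0]
eef_rot: [[1.0, 0.018, -0.0], [0.018, -1.0, 0.0], [-0.0, -0.0, -1.0]]
ft_force: [-0.1, -0.6, -0.7]
opening: 85.1
grasp_force: 0.0
```

Emit:
{"name": "jog_arm", "arguments": {
  "rows": [
    [0,0,2,0,8.5],
    [0,0,5,0,8.5],
    [0,0,10,0,8.5],
    [0,0,15,0,8.5],
    [0,0,20,0,8.5]
  ]
}}

```text
time: 15.65
ee_pos: [512.0, -55.3, 280.8]
eef_rot: [[1.0, 0.018, -0.0], [0.018, -1.0, 0.0], [-0.0, -0.0, -1.0]]
ft_force: [0.7, 0.5, -0.4]
opening: 84.8
grasp_force: 0.0
```

Emit:
{"name": "jog_arm", "arguments": {
  "rows": [
    [0,0,5,0,8.5],
    [0,0,8,0,8.5],
    [0,0,8,0,8.5],
    [0,0,8,0,8.5]
  ]
}}

```text
time: 16.05
ee_pos: [512.7, -55.4, 359.7]
eef_rot: [[1.0, 0.018, 0.001], [0.018, -1.0, -0.0], [0.001, 0.0, -1.0]]
ft_force: [0.4, -0.7, -1.7]
opening: 85.0
grasp_force: 0.0
```

```bash
python3 - <<'E'
from h import *
s=snap('wrist','w6');print(readout.sense()['ee_pos'])
t=snap('top','t6')
u,v=map(int,w2px(s,[(510,-57,103)])[0]);print(u,v)
im=s['pixels'][:,:,::-1];a=np.zeros((400,400,3),np.uint8)
a=cv2.resize(im[v-50:v+50,u-50:u+50],(400,400),interpolation=cv2.INTER_CUBIC)
b=cv2.resize(t['pixels'][:,:,::-1][191:241,314:364],(400,400),interpolation=cv2.INTER_CUBIC)
cv2.imwrite('pics/m6.png',np.hstack([a,b]))
E
```

```text
[512.15091155 -55.29536983 357.86747134]
313 162
```

View pics/m6.png

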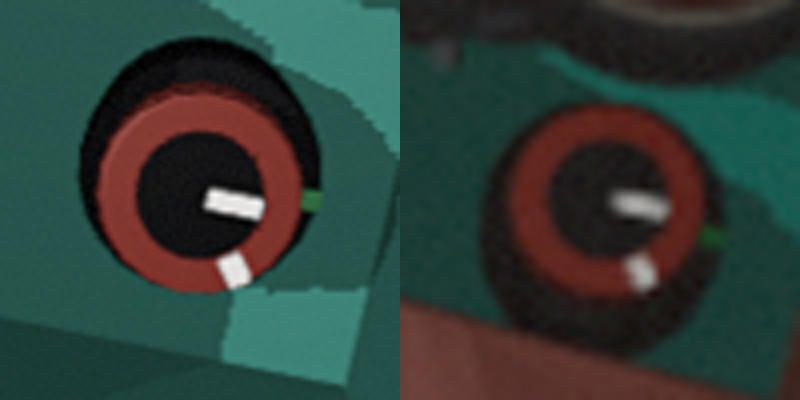

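The core's pointer is on the green mark, and the shell mark has slipped about 53° (roughly 0.9 rad), so the cap is home and has clicked. Next I go over and behind the lid with the fingers shut.

Emit:
{"name": "jog_arm", "arguments": {
  "rows": [
    [0.8,4,0,-3,4],
    [1.6,8,0,-6,0],
    [2.4,12,0,-9,0],
    [3.2,17,0,-11,0],
    [4.3,22,0,-11,0]
  ]
}}

```text
time: 16.65
ee_pos: [554.4, 164.4, 356.5]
eef_rot: [[0.985, -0.174, -0.004], [-0.174, -0.985, -0.001], [-0.004, 0.001, -1.0]]
ft_force: [1.5, -0.9, 0.6]
opening: 11.7
grasp_force: 0.0
```

Emit:
{"name": "jog_arm", "arguments": {
  "rows": [
    [0,0,0,0,0],
    [0,0,-4,0,0],
    [0,0,-7.5,0,0],
    [0,0,-7.5,0,0]
  ]
}}

```text
time: 17.05
ee_pos: [551.3, 161.9, 275.3]
eef_rot: [[0.985, -0.174, -0.015], [-0.174, -0.985, -0.003], [-0.014, 0.005, -1.0]]
ft_force: [-0.9, -0.7, -1.4]
opening: 0.1
grasp_force: 0.0
```

Emit:
{"name": "jog_arm", "arguments": {
  "rows": [
    [-0.4,-2,0,0,0],
    [-0.8,-4,0,0,0],
    [-1.1,-6,0,0,0],
    [-1.5,-7.5,0,0,0],
    [-1.7,-8.8,0,0,0]
  ]
}}

```text
time: 17.55
ee_pos: [538.1, 73.9, 285.3]
eef_rot: [[0.985, -0.174, 0.001], [-0.174, -0.985, 0.001], [0.001, -0.001, -1.0]]
ft_force: [-0.5, 2.6, 0.9]
opening: 0.0
grasp_force: 0.9
```

```bash
python3 - <<'E'
from h import *
s=readout.sense();print(s['ee_pos'],s['ft_force'])
e=np.array([.187,.982]);H=np.array([534,56])
for th in (75,60,45,35,25,15,7,0):
    t=np.radians(th);r=165;q=-r*np.cos(t)+6*np.sin(t)+14;print(th,(H+e*q).round(),round(120+r*np.sin(t)+6*np.cos(t)))
E
```

```text
[538.12817146  73.93981211 285.3385836 ] [-0.51330775  2.57457935  0.92970875]
75 [530.  34.] 281
60 [522.  -6.] 266
45 [516. -41.] 241
35 [512. -60.] 220
25 [509. -75.] 195
15 [507. -85.] 169
7 [506. -90.] 146
0 [506. -92.] 126
```

Emit:
{"name": "jog_arm", "arguments": {
  "rows": [
    [-0.3,-1.8,-0.1,0,0],
    [-0.6,-3.4,-0.3,0,0],
    [-1,-5,-0.7,0,0],
    [-1.3,-6.5,-1.2,0,0],
    [-1.6,-8,-1.9,0,0]
  ]
}}

```text
time: 18.05
ee_pos: [522.1, -6.2, 265.5]
eef_rot: [[0.985, -0.173, 0.001], [-0.173, -0.985, -0.0], [0.001, 0.0, -1.0]]
ft_force: [1.9, 1.2, 1.3]
opening: 0.1
grasp_force: 0.7
```

Emit:
{"name": "jog_arm", "arguments": {
  "rows": [
    [-0.2,-1.2,-0.8,0,0],
    [-0.4,-2.4,-1.6,0,0],
    [-0.6,-3.5,-2.5,0,0],
    [-0.8,-4.5,-3.5,0,0],
    [-1,-5.4,-4.6,0,0]
  ]
}}

```text
time: 18.55
ee_pos: [512.0, -60.1, 218.2]
eef_rot: [[0.985, -0.174, 0.0], [-0.174, -0.985, -0.0], [0.0, 0.0, -1.0]]
ft_force: [1.3, 0.6, 1.3]
opening: 0.2
grasp_force: 0.5
```

```bash
python3 - <<'E'
from h import *
s=readout.sense();print(s['ee_pos'],s['ft_force'])
s=snap('top','t7');cv2.imwrite('pics/t7c.png',s['pixels'][140:270,250:390])
E
```

```text
[511.98583059 -60.07739386 218.20275739] [1.2793884  0.64468556 1.34025967]
```

Emit:
{"name": "jog_arm", "arguments": {
  "rows": [
    [-0.2,-0.8,-1.2,0,0],
    [-0.3,-1.5,-2.4,0,0],
    [-0.4,-2,-3.7,0,0],
    [-0.5,-2.5,-5,0,0],
    [-0.5,-2.8,-6.2,0,0]
  ]
}}

```text
time: 19.1
ee_pos: [506.7, -87.5, 155.7]
eef_rot: [[0.985, -0.174, -0.001], [-0.174, -0.985, 0.0], [-0.001, 0.0, -1.0]]
ft_force: [-0.5, 0.2, 0.8]
opening: 0.4
grasp_force: 0.4
```

Emit:
{"name": "jog_arm", "arguments": {
  "rows": [
    [0,-0.1,-1,0,0],
    [0,-0.2,-1.8,0,0],
    [0,-0.3,-2.5,0,0],
    [0,-0.3,-3,0,0],
    [0,-0.3,-3.2,0,0]
  ]
}}

```text
time: 19.6
ee_pos: [507.3, -90.2, 126.4]
eef_rot: [[0.985, -0.173, -0.001], [-0.173, -0.985, -0.0], [-0.001, 0.0, -1.0]]
ft_force: [-7.2, 1.1, 15.0]
opening: -0.2
grasp_force: 7.3
```

Emit:
{"name": "jog_arm", "arguments": {
  "rows": [
    [0,0,-0.2,0,0],
    [0,0,-0.3,0,0],
    [0,0,-0.3,0,0],
    [0,0,-0.3,0,0]
  ]
}}

```text
time: 20.0
ee_pos: [507.3, -90.2, 126.3]
eef_rot: [[0.985, -0.173, -0.001], [-0.173, -0.985, -0.0], [-0.001, 0.001, -1.0]]
ft_force: [-12.0, 2.9, 20.6]
opening: -0.0
grasp_force: 10.1
```

The lid stops the tool at 126.3 mm, which is its closed height. Next I back off and verify with image code.

Emit:
{"name": "jog_arm", "arguments": {
  "rows": [
    [0,0,1,0,0],
    [0,0,4,0,0],
    [0,0,9,0,0],
    [0,0,14,0,0],
    [0,0,18,0,0]
  ]
}}

```text
time: 20.5
ee_pos: [507.6, -90.2, 305.6]
eef_rot: [[0.985, -0.173, 0.004], [-0.173, -0.985, -0.001], [0.004, 0.0, -1.0]]
ft_force: [1.4, -0.1, 0.4]
opening: -0.1
grasp_force: 0.0
```

Emit:
{"name": "jog_arm", "arguments": {
  "rows": [
    [0,5,0,0,0],
    [0,10,0,0,0],
    [0,15,0,0,0],
    [0,20,0,0,0],
    [0,25,0,0,0]
  ]
}}

```text
time: 21.0
ee_pos: [506.9, 162.0, 302.5]
eef_rot: [[0.985, -0.173, 0.002], [-0.173, -0.985, 0.0], [0.001, -0.001, -1.0]]
ft_force: [1.0, 0.1, 0.5]
opening: 0.3
grasp_force: 0.0
```

Emit:
{"name": "jog_arm", "arguments": {
  "rows": [
    [0,5,0,0,0],
    [0,7,0,0,0],
    [0,7,0,0,0],
    [0,7,0,0,0]
  ]
}}

```text
time: 21.4
ee_pos: [507.1, 229.9, 302.0]
eef_rot: [[0.985, -0.173, -0.0], [-0.173, -0.985, -0.001], [0.0, 0.001, -1.0]]
ft_force: [0.6, -0.5, 0.1]
opening: -0.1
grasp_force: 0.0
```

```bash
python3 - <<'E'
from h import *
q=readout.sense();print(q['time'],q['ee_pos'],q['ft_force'])
e=np.array([.187,.982]);n=np.array([.982,-.187]);H=np.array([534,56])
for nm in('top','scene'):
    s=snap(nm,nm+'8');hsv=cv2.cvtColor(s['pixels'],cv2.COLOR_RGB2HSV)
    m=((hsv[...,0]>75)&(hsv[...,0]<95)&(hsv[...,1]>100)).astype(np.uint8)
    k,l,st,_=cv2.connectedComponentsWithStats(m);i=1+st[1:,4].argmax();print(nm,'teal bbox',st[i],st[1:,4][st[1:,4]>50])
    P=[np.r_[H-e*a+n*b,126] for a,b in((0,-80),(0,80),(190,80),(190,-80))]
    px=w2px(s,P);print(px.tolist())
    poly=np.zeros_like(m);cv2.fillPoly(poly,[px.astype(int)],1);v=hsv[poly>0];print('lid poly teal frac',(m*poly).sum()/poly.sum(),'V std',v[:,2].std())
    ys,xs=np.where(l==i);p=np.c_[xs,ys];print('extremes',p[xs.argmin()],p[xs.argmax()],p[ys.argmin()],p[ys.argmax()])
E
```

```text
21.4 [507.08025075 229.88254528 302.00987298] [ 0.64688257 -0.52891705  0.14668266]
top teal bbox [ 286  173   92   83 5467] [5467]
[[284.7, 236.8], [299.7, 171.3], [378.1, 187.7], [364.9, 254.0]]
lid poly teal frac 0.9526511792871076 V std 14.53278314166691
extremes [286 234] [377 193] [300 173] [361 255]
scene teal bbox [ 236  151  109   99 8681] [8681]
[[345.5, 160.2], [327.8, 198.6], [234.7, 185.7], [262.3, 150.1]]
lid poly teal frac 0.9772348695169351 V std 15.161422312324154
extremes [236 182] [344 161] [263 151] [322 249]
```

```bash
python3 -c "
from h import *
print(r.finish_job())"
```

```text
the job is handed in; nothing more can be done
None
```

I handed the job in at about 21 s of robot time; no verdict came back. By my own checks, the paddle lay flat in the tray, the cap was home with about 0.9 rad of ratchet slip, and the lid was closed without slamming. I never moved near the wet plate, squeeze bottle, jar or tin, though I took no final measurement of them.

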